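# Size a parcel in the desk gauge

### The job

Size the flat carton for posting: push it along the desk into the corner of the metal sizing gauge, one long side flush against the long fence and one end flush against the short fence. Then push the gauge's sliding jaw along the long fence until it touches the carton's other end. Only push: do not lift or tip the carton, and leave everything else on the desk where it is.

Things in the scene. Friction and masses are not known exactly. Their poses are not given: they have to be found in the camera images.
- gauge: Parcel gauge fixed to the desk: two aluminium fences, 14 mm thick, 30 mm high, in an L. Origin: at desk height where their inner faces meet. The long fence runs 330 mm along its -y, inner face at x = 0, body at x 0 to 14 mm; the short one 135 mm along its -x, inner face at y = 0, body at y 0 to 14 mm. Carton and jaw lie at negative x and y. z up. Yaw -0.2 to 0.1
- parcel_center (a point): Centre (half-way up) of the flat cardboard carton: 95 mm along its x, 120 mm along its y, 45 mm high, 0.2 to 0.45 kg, loose. It starts turned up to 0.3 rad from the gauge, clear of both fences, between short fence and jaw, its long +x side facing the long fence, its +y end the short one. Seated, its centre is at x -47.5, y -60 mm in the gauge's frame
- cursor (a joint): Position in m of the sliding jaw along the gauge's +y. Its measuring face is at y = -0.30 + value in the gauge's frame: about 0 to 0.03 at the start, 0.18 when it touches the seated carton. About 1.5 N of friction; it stays where it is left
- cursor_face (a point): Middle of the measuring face (looks along the gauge's +y) of the black sliding jaw: an upright plate, 60 mm along the gauge's x (1 to 61 mm in front of the long fence's inner face), 12 mm thick behind this face (towards -y), 3 to 40 mm above the desk. Its saddle, 44 mm high, reaching 20 mm behind this face, rides on the long fence. Push the plate's back (-y side)
- stapler: Bystander: black desk stapler, 135 x 36 x 55 mm, origin under its middle
- tape_dispenser: Bystander: grey tape dispenser, 150 x 55 x 87 mm, origin under its middle
- mug: Bystander: white mug, radius 40, height 92 mm, origin under its middle
- tall_carton: Bystander: small upright carton 62 x 62 x 95 mm, not the parcel to be sized, origin under its middle
- eraser: Bystander: white eraser 46 x 22 x 13 mm, origin under its middle
- stamp: Bystander: rubber stamp, black base 50 x 26 mm with a wooden grip, 68 mm high, origin under its middle
- glue_stick: Bystander: upright glue stick, radius 13, height 86 mm, origin under its middle
Not all that is in view belongs to the job. What is shaped like the part that bears parcel_center but orange or turquoise is not meant.

How it is judged:
On the way:
1. the flat carton is seated in the gauge's corner while the jaw is still at least 20 mm short of it (x of parcel_center in the frame of gauge between -0.0515 and -0.043 m and y of parcel_center in the frame of gauge between -0.064 and -0.0555 m and angle between the x axis of gauge and the x axis of parcel_center, either way round below 0.035 rad and angle between parcel_center's own z axis and vertical below 0.05 rad and height (world z) of parcel_center below 0.0265 m and value of joint cursor below 0.16 m), for 0.2 s.
At the end, for the whole second after the job is handed in: The flat carton rests on the desk, squared in the corner: within 4 mm of both fences and 2 degrees of parallel, a long side against the long fence; the jaw stands within 4 mm of touching its free end; all at rest (x of parcel_center in the frame of gauge between -0.0515 and -0.043 m and y of parcel_center in the frame of gauge between -0.064 and -0.0555 m and angle between the x axis of gauge and the x axis of parcel_center, either way round below 0.035 rad and angle between parcel_center's own z axis and vertical below 0.05 rad and height (world z) of parcel_center below 0.0265 m and value of joint cursor above 0.176 m and linear speed of parcel below 0.01 m/s and velocity of joint cursor below 0.01 m/s).
It fails at once if the flat carton is lifted (more than 10 mm) or tipped (more than 9 degrees) (height (world z) of parcel_center above 0.0325 m or angle between parcel_center's own z axis and vertical above 0.157 rad).
It fails at once if one of the bystanders is moved more than 20 mm or tipped over (distance of any of stapler, tape_dispenser, mug, tall_carton, eraser, stamp, glue_stick from where it was at the start of the episode above 0.02 m or angle between any of stapler, tape_dispenser, mug, tall_carton, eraser, stamp, glue_stick's own z axis and vertical above 0.35 rad).
It also fails if it takes over 64 s, if anything falls off the work surface, if the arm or the gripper's body presses on something with over 40 N, if the wrist force passes 120 N, or if a joint passes its speed limit or range.

### The arm

A 6-joint arm with a two-finger parallel gripper is mounted at the origin on the work surface. World frame = base frame: x ahead of the robot, y to its left, z up, the work surface at z = 0. Lengths are in m, angles in rad, forces in N, time in s.
With the tool pointing down it reaches from about 0.35 to 0.975 m from the base axis. Payload 7.1 kg.
Tool frame: the origin (TCP) lies at the centre of the arm's flange, where the gripper is bolted on; the fingertips stand 182 mm ahead of it and the grasp point (between the pads) lies 163 mm ahead of it (ctrl.finger_overhang is the distance from the TCP to the fingertips, in m); z points along the fingers, y is the line along which they close (so a half turn about z gives the same grasp; the last joint's range is limited). The gripper opens to 88 mm and grips with 3 to 60 N. Pads are 20 mm wide; open, the fingers measure 115 mm over their backs; the gripper's body (75 mm by 178 mm) begins 61 mm behind the grasp point.
Start: joints at [1.254, 0.423, 1.63, -0, 1.089, -0.019], TCP at [0.183, 0.597, 0.405] pointing down, gripper open.
Joint ranges: [-3, 3], [-0.9, 2.11], [0.09, 2.58], [-1.31, 4.45], [0.11, 2.69], [-2.54, 2.54]. Speed limits (rad/s): [2.39, 2.39, 3.01, 3.14, 3.14, 3.14].

### API

Orientations are given as a unit quaternion [x, y, z, w].
In Python, from workcell import ctrl, read_camera gives the robot as it stands.
- The arm moves only by the tool servo_tool, never from a script. Its argument "series" is a list of rows, each a list of 3 entries, a list of its own where there are three numbers: the shift along the world's x, y, z in units of 400 mm (1.0 is 400 mm), then the turn, a rotation vector about the world's x, y, z in units of pi/4 rad (1.0 is pi/4 rad), then the gripper's target within -1 to 1 (fully open at 1, half-way at 0, shut at -1). In form: [[[tx, ty, tz], [wx, wy, wz], grip], ...]. A call has 1 to 12 rows; each row is the pose to reach, as a shift and turn from the pose commanded when the call began; what a row does not reach only later rows make up. A row lasts 1/10 s, in which the tool goes at most 50 mm and 8.59 degrees, less where a joint would pass 70% of its speed; a pose out of reach is approached as far as the arm can. A call with a number of a shift or a turn outside -1 to 1 is refused whole. A call with a gripper value outside its range is refused whole. The fingers move at their own pace and stop on an object; "grip_force" is the grip in N (left out, the last holds). Time passes only in rows, so rows that repeat a pose let the fingers close. It gives the time, the measured TCP pose, the force, the opening and the grip force at its end, in the units of the state.
- ctrl.sense(): the state, without advancing time (a new reading comes with each control period).
- read_camera(name): name is "side" or "top" or "wrist"; returns a dict with "img" (480x640x3 uint8, blue, green, red), "range_z" (480x640 float32, m along the optical axis (not along the pixel's ray), 0 where there is no reading), "fx", "fy", "cx", "cy" (pixels), "distortion" ([k1, k2, p1, p2, k3] as OpenCV has them; the pictures are not rectified), "R" (3x3) and "t" (3): a world point X has camera coordinates R X + t. Camera axes: x right, y down, z forward; pixel columns grow to the right and rows downward; lengths in m; the calibration is good to about 2 mm. A picture is of the moment at which its call begins.
- ctrl.close_job(): hands the job in; it is judged then, once.
The state is a dict: "time_s": time; "joint_positions": joint angles; "dq": joint speeds; "joint_efforts": joint torques, N m; "eef_pos": TCP position; "tcp_rot": TCP orientation; "contact_force": force on the tool from outside, world axes, zero at the start; "wrist_torque": the same for the moment, N m; "grip_width": opening from 0.0 (shut) to 1.0 (fully open); "gripper_force": force on a finger pad.
Only numpy, scipy, OpenCV 4.12 (cv2) and the standard library are available. Lean on these libraries where they do the work, as an engineer would, in place of code of your own. Each camera call takes 0.05 s, during which the arm holds its last target. There are 200 camera calls.

## Working session

There is one attempt and no reset: what is moved stays moved. The work goes in short steps, Python scripts to look and compute and a tool call to move; the robot and the scene stay as the last step left them, time stands still between calls to the robot, and variables do not carry over. Pictures are saved under pics/ and viewed, at most 10 in all, crops included, and the job is handed in when it is done.

Besides the shell and the picture viewer there is one more tool, called after ">>>" by a JSON object that holds its "fn" and its "kwargs". servo_tool: Moves the arm, as the interface text tells. Its arguments: {"type":"object","properties":{"series":{"type":"array","items":{"type":"array"}},"grip_force":{"type":"number"}},"required":["series"]}

```bash
mkdir -p pics; ls; cat > h.py <<'E'
import numpy as np, cv2
from workcell import ctrl, read_camera
def K(c): return np.array([[c['fx'],0,c['cx']],[0,c['fy'],c['cy']],[0,0,1]])
def onplane(c,uv,z):
    uv=np.asarray(uv,float).reshape(-1,1,2)
    n=cv2.undistortPoints(uv,K(c),np.array(c['distortion'])).reshape(-1,2)
    R=np.array(c['R']);t=np.array(c['t'])
    o=-R.T@t; d=np.c_[n,np.ones(len(n))]@R
    return o+d*((z-o[2])/d[:,2])[:,None]
def cloud(c):
    v,u=np.mgrid[0:480,0:640]
    n=cv2.undistortPoints(np.stack([u,v],-1).reshape(-1,1,2).astype(float),K(c),np.array(c['distortion'])).reshape(-1,2)
    z=c['range_z'].reshape(-1,1)
    P=(np.c_[n,np.ones(len(n))]*z-np.array(c['t']))@np.array(c['R'])
    P[z[:,0]==0]=np.nan
    return P.reshape(480,640,3)
def proj(c,X):
    return cv2.projectPoints(np.asarray(X,float).reshape(-1,1,3),cv2.Rodrigues(np.array(c['R']))[0],np.array(c['t']),K(c),np.array(c['distortion']))[0].reshape(-1,2)
E
python3 - <<'E'
from h import *
c=read_camera('top');cv2.imwrite('pics/top.png',c['img'])
d=read_camera('side');cv2.imwrite('pics/side.png',d['img'])
for q in(c,d):print(-np.array(q['R']).T@q['t'],q['fx'],(q['range_z']>0).mean())
print(ctrl.sense(), ctrl.finger_overhang)
E
```

```text
pics
[ 0.36345241 -0.02024566  0.88295805] 452.21073142922864 0.995751953125
[ 0.27880178 -0.78393407  0.72667495] 518.1808297289895 0.9959602864583333
{'time_s': 0.1, 'joint_positions': array([ 1.25397530e+00,  4.23734162e-01,  1.63060467e+00,  7.81666867e-06,
        1.08861817e+00, -1.90344017e-02]), 'dq': array([-2.48509673e-04, -4.03894372e-04, -2.20388014e-03,  6.90870241e-04,
       -7.12706549e-04, -5.99054140e-05]), 'joint_efforts': array([ 3.02310773e-04, -5.45615602e+01, -2.74326217e+01,  6.44551660e-02,
        1.87890191e-02, -9.62443565e-07]), 'eef_pos': array([0.18329352, 0.59725104, 0.40400166]), 'tcp_rot': array([ 1.48345541e-01,  9.88935354e-01, -6.72002929e-04, -1.17431662e-04]), 'contact_force': array([ 0.19407371, -0.11607036, -0.21005442]), 'wrist_torque': array([ 0.01406506, -0.01349313, -0.02470914]), 'gripper_force': 0.0, 'grip_width': 0.9995484463786757} 0.182
```

View pics/top.png

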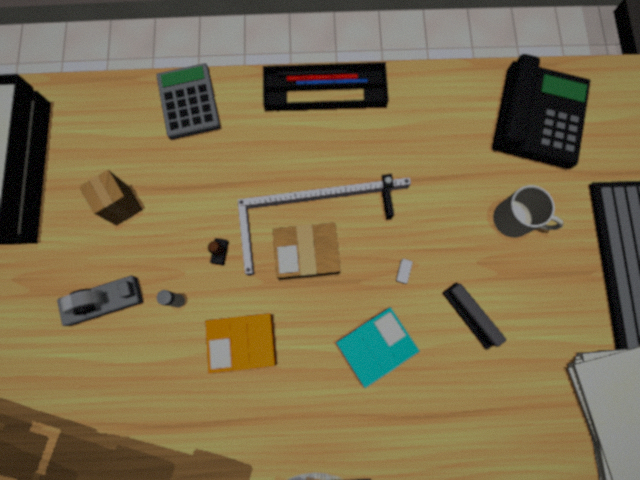

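View pics/side.png

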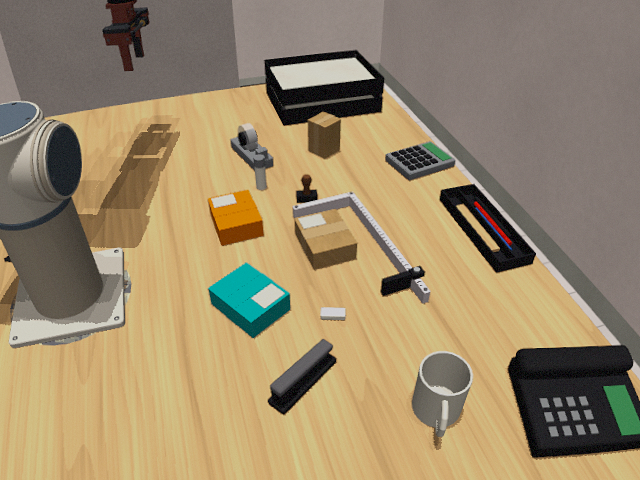

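The top view shows the gauge corner near px (240,203), with the long fence running right to (410,183) and the short fence down to (249,273). The brown carton is at about (307,250) and the jaw at (388,195). The eraser is at (404,270), the stamp at (219,250), and the glue stick at (170,298).

```bash
cat >> h.py <<'E'
def rect(c,m,z):
    cs=cv2.findContours(m.astype(np.uint8),cv2.RETR_EXTERNAL,cv2.CHAIN_APPROX_NONE)[0]
    k=max(cs,key=cv2.contourArea)
    P=onplane(c,k.reshape(-1,2),z)[:,:2]
    (cx,cy),(w,h),a=cv2.minAreaRect((P*1000).astype(np.float32))
    return np.round([cx,cy,w,h,a],1), P
def parcel(c,roi=(150,320,180,420)):
    P=cloud(c); r=np.zeros((480,640),bool); r[roi[0]:roi[1],roi[2]:roi[3]]=1
    hsv=cv2.cvtColor(c['img'],cv2.COLOR_BGR2HSV)
    m=r&(P[...,2]>.038)&(P[...,2]<.052)
    m=cv2.morphologyEx(m.astype(np.uint8),cv2.MORPH_OPEN,np.ones((5,5)))
    return m,P
E
python3 - <<'E'
from h import *
c=read_camera('top')
m,P=parcel(c)
print('parcel',rect(c,m,.045)[0], np.nanmedian(P[...,2][m>0]))
r=np.zeros((480,640),bool); r[170:285,230:420]=1
f=r&(P[...,2]>.02)&(P[...,2]<.036)&(m==0)&(c['img'].min(2)>110)
cv2.imwrite('pics/f.png',np.hstack([f*255,m*255]).astype(np.uint8))
Q=P[f]; print(f.sum(),np.median(Q[:,2]))
v,u=np.nonzero(f)
X=onplane(c,np.c_[u,v],.030)
for n,s in(('long',(v<200)&(u>255)&(u<378)),('short',(v>218)&(u<258))):
    Y=X[s,:2]; q=cv2.fitLine((Y*1000).astype(np.float32),cv2.DIST_HUBER,0,.01,.01).ravel()
    nn=np.array([-q[1],q[0]]); e=(Y*1000-q[2:])@nn
    print(n,q,np.degrees(np.arctan2(q[1],q[0])),'thickness pct',np.percentile(e,[2,98]),len(Y), 'ext',np.ptp(Y,axis=0))
# dark jaw
g=np.zeros((480,640),bool); g[165:225,372:405]=1
j=g&(P[...,2]>.03)&(c['img'].max(2)<80)
print('jaw',rect(c,j,.040)[0],np.percentile(P[j][:,2],[5,50,95]))
# everything tall near
for n,(a,b,cc,d) in dict(stamp=(235,270,205,235),glue=(285,312,152,190),eraser=(255,290,392,418),staple=(280,352,440,510),box=(165,228,78,146)).items():
    s=P[a:b,cc:d].reshape(-1,3); s=s[s[:,2]>.008]; print(n,np.percentile(s,[3,97],axis=0).round(3).tolist())
E
```

```text
parcel [523.6   0.   96.6 119.8   3.7] 0.04581290269997585
1526 0.030632579311905432
long [ 8.8119224e-02 -9.9610996e-01  6.4140186e+02 -2.8360035e+01] -84.94458 thickness pct [-6.71232768  6.3632041 ] 754 ext [0.03067701 0.24015779]
short [9.9522936e-01 9.7563013e-02 5.4031329e+02 1.1632116e+02] 5.5988545 thickness pct [-7.08682905  6.89887637] 399 ext [0.10645418 0.02286912]
jaw [ 626.5 -164.    85.5   19.3    0.8] [0.03498394 0.04132131 0.0461082 ]
stamp [[0.508, 0.157, 0.011], [0.555, 0.182, 0.068]]
glue [[0.427, 0.238, 0.012], [0.45, 0.261, 0.089]]
eraser [[0.46, -0.202, 0.01], [0.501, -0.175, 0.016]]
staple [[0.334, -0.344, 0.01], [0.442, -0.27, 0.057]]
box [[0.597, 0.331, 0.014], [0.671, 0.398, 0.098]]
```

View pics/f.png

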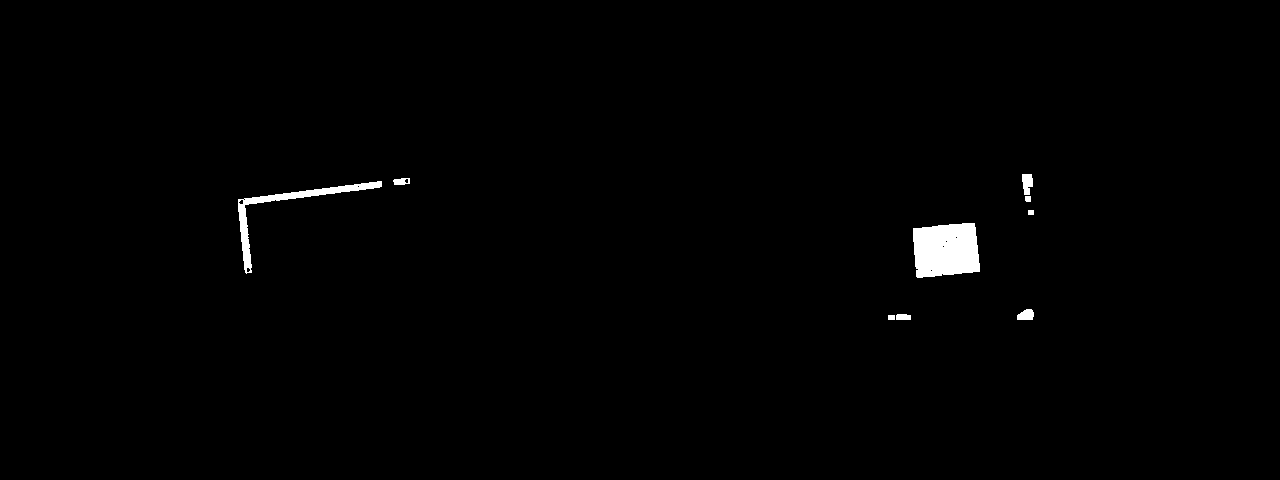

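The mask isolates both fences and the carton at about (307,250), and the sizes (14 mm fences, 97x120 carton) check out. That gives a gauge yaw of about 0.09, an origin of about (0.621, 0.117), and a carton at gauge (-108,-107) mm. I'll push the long side first with the fingers open, so there are two contact points.

>>> {"fn": "servo_tool", "kwargs": {"series": [[[0.67,-1.0,0],[0,0,0.494],1],[[0.67,-1.0,0],[0,0,0.494],1],[[0.67,-1.0,0],[0,0,0.494],1],[[0.67,-1.0,0],[0,0,0.494],1],[[0.67,-1.0,0],[0,0,0.494],1],[[0.67,-1.0,0],[0,0,0.494],1],[[0.67,-1.0,0],[0,0,0.494],1],[[0.67,-1.0,0],[0,0,0.494],1],[[0.67,-1.0,0],[0,0,0.494],1],[[0.67,-1.0,0],[0,0,0.494],1],[[0.67,-1.0,0],[0,0,0.494],1],[[0.67,-1.0,0],[0,0,0.494],1]]}}

```text
time_s: 1.35
eef_pos: [0.4515, 0.1969, 0.4045]
tcp_rot: [-0.044, 0.999, 0.0, -0.0]
contact_force: [-0.4, 0.9, -0.4]
grip_width: 1.002
gripper_force: 0.0
```

>>> {"fn": "servo_tool", "kwargs": {"series": [[[0,-0.51,0],[0,0,0],1],[[0,-0.51,0],[0,0,0],1],[[0,-0.51,0],[0,0,0],1],[[0,-0.51,0],[0,0,0],1],[[0,-0.51,0],[0,0,0],1],[[0,-0.51,-0.25],[0,0,0],1],[[0,-0.51,-0.35],[0,0,0],1],[[0,-0.51,-0.35],[0,0,0],1],[[0,-0.51,-0.35],[0,0,0],1],[[0,-0.51,-0.35],[0,0,0],1]]}}

```text
time_s: 2.35
eef_pos: [0.4514, -0.0053, 0.2648]
tcp_rot: [-0.046, 0.999, 0.0, -0.001]
contact_force: [0.3, 0.4, 0.2]
grip_width: 1.002
gripper_force: 0.0
```

```bash
python3 - <<'E'
from h import *
from scipy.spatial.transform import Rotation as R
s=ctrl.sense();print(s['eef_pos'],R.from_quat(s['tcp_rot']).as_matrix().round(3),s['time_s'],s['contact_force'])
cv2.imwrite('pics/s2.png',read_camera('side')['img'][100:340,150:470])
E
```

```text
[ 0.4514424  -0.00532995  0.26479219] [[-0.996 -0.092 -0.002]
 [-0.092  0.996  0.   ]
 [ 0.002  0.    -1.   ]] 2.35 [0.34477173 0.44588372 0.23499106]
```

>>> {"fn": "servo_tool", "kwargs": {"series": [[[0,0,-0.06],[0,0,0],1],[[0,0,-0.12],[0,0,0],1],[[0,0,-0.172],[0,0,0],1],[[0,0,-0.172],[0,0,0],1],[[0,0,-0.172],[0,0,0],1]]}}

```text
time_s: 2.9
eef_pos: [0.4523, -0.0063, 0.1977]
tcp_rot: [-0.045, 0.999, -0.0, 0.001]
contact_force: [-0.2, 0.1, 0.6]
grip_width: 0.999
gripper_force: 0.0
```

>>> {"fn": "servo_tool", "kwargs": {"series": [[[0.015,0.0013,0],[0,0,0],1],[[0.03,0.0027,0],[0,0,0],1],[[0.045,0.004,0],[0,0,0],1],[[0.06,0.0054,0],[0,0,0],1],[[0.075,0.0067,0],[0,0,0],1],[[0.09,0.008,0],[0,0,0],1],[[0.105,0.0094,0],[0,0,0],1],[[0.12,0.0107,0],[0,0,0],1],[[0.135,0.012,0],[0,0,0],1],[[0.15,0.0134,0],[0,0,0],1],[[0.16,0.0143,0],[0,0,0],1],[[0.16,0.0143,0],[0,0,0],1]]}}

```text
time_s: 4.1
eef_pos: [0.5162, -0.0007, 0.1959]
tcp_rot: [-0.045, 0.999, -0.0, 0.001]
contact_force: [-0.1, 0.2, -0.7]
grip_width: 1.001
gripper_force: 0.0
```

```bash
python3 - <<'E'
from h import *
d=read_camera('side');cv2.imwrite('pics/s3.png',cv2.resize(d['img'][120:320,180:460],None,fx=2,fy=2))
s=ctrl.sense();print(s['eef_pos'],s['contact_force'])
E
```

```text
[ 0.51580882 -0.0007629   0.19591255] [-0.56376263 -1.24834546 -0.24160789]
```

View pics/s3.png

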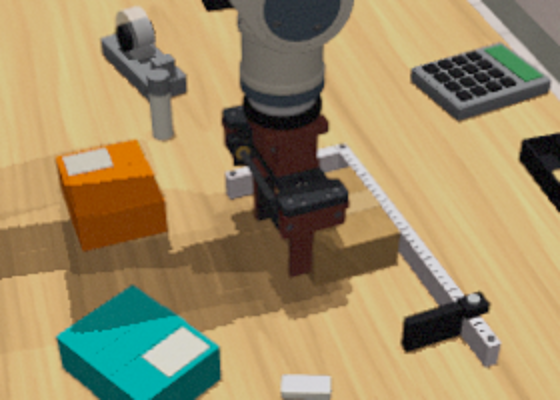

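The side view shows both fingers on the carton's long side (crop px ~(300,250)), with a small gap left to the long fence. I'll creep until contact.

>>> {"fn": "servo_tool", "kwargs": {"series": [[[0.008,0.0007,0],[0,0,0],1],[[0.016,0.0014,0],[0,0,0],1],[[0.02,0.0018,0],[0,0,0],1],[[0.023,0.002,0],[0,0,0],1],[[0.025,0.0022,0],[0,0,0],1],[[0.025,0.0022,0],[0,0,0],1]]}}

```text
time_s: 4.75
eef_pos: [0.5253, 0.0001, 0.1959]
tcp_rot: [-0.045, 0.999, -0.0, -0.0]
contact_force: [-1.6, -0.5, 0.7]
grip_width: 0.998
gripper_force: 0.9
```

>>> {"fn": "servo_tool", "kwargs": {"series": [[[0.0025,0.0002,0],[0,0,0],1],[[0.005,0.0004,0],[0,0,0],1],[[0.005,0.0004,0],[0,0,0],1]]}}

```text
time_s: 5.05
eef_pos: [0.526, 0.0002, 0.1956]
tcp_rot: [-0.045, 0.999, 0.0, -0.002]
contact_force: [-8.1, -1.4, 6.3]
grip_width: 1.001
gripper_force: 3.7
```

>>> {"fn": "servo_tool", "kwargs": {"series": [[[-0.05,-0.0045,0],[0,0,0],1],[[-0.1,-0.009,0],[0,0,0],1],[[-0.1,-0.009,0.1],[0,0,0],1],[[-0.1,-0.009,0.2],[0,0,0],1],[[-0.1,-0.009,0.25],[0,0,-0.2],0],[[-0.1,-0.009,0.25],[0,0,-0.4],0],[[-0.1,-0.009,0.25],[0,0,-0.6],0],[[-0.1,-0.009,0.25],[0,0,-0.8],0],[[-0.1,-0.009,0.25],[0,0,-1.0],0],[[-0.1,-0.009,0.25],[0,0,-1.0],0],[[-0.1,-0.009,0.25],[0,0,-1.0],0]]}}

```text
time_s: 6.15
eef_pos: [0.4877, -0.0033, 0.2961]
tcp_rot: [0.341, 0.94, 0.0, 0.001]
contact_force: [0.6, 0.3, -0.2]
grip_width: 0.501
gripper_force: 0.0
```

>>> {"fn": "servo_tool", "kwargs": {"series": [[[0.08,-0.06,0],[0,0,-0.2],0],[[0.16,-0.12,0],[0,0,-0.4],0],[[0.264,-0.196,0],[0,0,-0.6],0],[[0.264,-0.196,0],[0,0,-0.8],0],[[0.264,-0.196,0],[0,0,-1.0],0],[[0.264,-0.196,0],[0,0,-1.0],0],[[0.264,-0.196,0],[0,0,-1.0],0]]}}

```text
time_s: 6.85
eef_pos: [0.5931, -0.0819, 0.2958]
tcp_rot: [0.674, 0.739, 0.0, 0.0]
contact_force: [0.3, -1.0, -0.4]
grip_width: 0.498
gripper_force: 0.0
```

```bash
cat >> h.py <<'E'
O=np.array([.6214,.1166]);A=.09
def G(p): d=np.asarray(p)[...,:2]-O; ca,sa=np.cos(A),np.sin(A); return np.stack([d[...,0]*ca+d[...,1]*sa,-d[...,0]*sa+d[...,1]*ca],-1)*1000
E
python3 - <<'E'
from h import *
s=ctrl.sense();print(s['eef_pos'],s['grip_width'],s['tcp_rot'],'g',G(s['eef_pos']))
d=read_camera('side');cv2.imwrite('pics/s4.png',cv2.resize(d['img'][120:320,180:460],None,fx=2,fy=2))
E
```

```text
[ 0.59314985 -0.08189607  0.29576057] 0.4980580433975511 [6.74186675e-01 7.38560962e-01 1.12257844e-04 1.43227712e-04] g [ -45.97635205 -195.15361851]
```

View pics/s4.png

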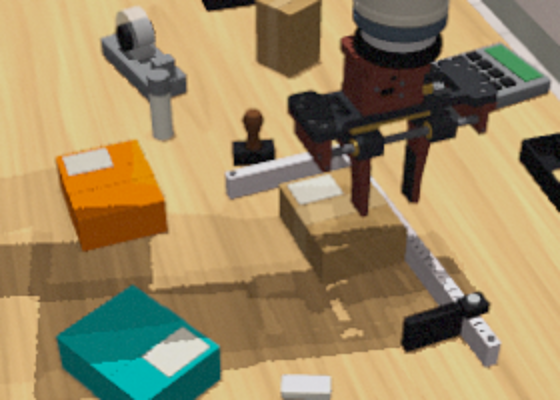

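The carton lies flush along the long fence (crop px ~(340,230)), and the fingers are above the gap between the carton and the jaw. Next I descend and push along +y.

>>> {"fn": "servo_tool", "kwargs": {"series": [[[0,0,-0.08],[0,0,0],0],[[0,0,-0.16],[0,0,0],0],[[0,0,-0.21],[0,0,0],0],[[0,0,-0.25],[0,0,0],0],[[0,0,-0.25],[0,0,0],0],[[0,0,-0.25],[0,0,0],0]]}}

```text
time_s: 7.5
eef_pos: [0.5932, -0.0818, 0.1962]
tcp_rot: [0.674, 0.738, 0.0, 0.0]
contact_force: [-0.8, -0.1, 0.4]
grip_width: 0.502
gripper_force: 0.0
```

>>> {"fn": "servo_tool", "kwargs": {"series": [[[-0.0014,0.015,0],[0,0,0],0],[[-0.0027,0.03,0],[0,0,0],0],[[-0.004,0.045,0],[0,0,0],0],[[-0.0054,0.06,0],[0,0,0],0],[[-0.0067,0.075,0],[0,0,0],0],[[-0.008,0.09,0],[0,0,0],0],[[-0.0094,0.105,0],[0,0,0],0],[[-0.0107,0.12,0],[0,0,0],0],[[-0.012,0.135,0],[0,0,0],0],[[-0.0135,0.15,0],[0,0,0],0],[[-0.0135,0.15,0],[0,0,0],0]]}}

```text
time_s: 8.6
eef_pos: [0.5873, -0.0209, 0.1957]
tcp_rot: [0.674, 0.738, -0.0, -0.0]
contact_force: [0.5, 1.2, -0.7]
grip_width: 0.501
gripper_force: 0.0
```

>>> {"fn": "servo_tool", "kwargs": {"series": [[[-0.0005,0.005,0],[0,0,0],0],[[-0.0007,0.008,0],[0,0,0],0],[[-0.001,0.011,0],[0,0,0],0],[[-0.001,0.011,0],[0,0,0],0]]}}

```text
time_s: 9.0
eef_pos: [0.5875, -0.0183, 0.196]
tcp_rot: [0.674, 0.739, -0.0, 0.001]
contact_force: [0.9, -6.6, -0.9]
grip_width: 0.503
gripper_force: 3.9
```

>>> {"fn": "servo_tool", "kwargs": {"series": [[[-0.0003,0.003,0],[0,0,0],0],[[-0.0004,0.004,0],[0,0,0],0],[[-0.0004,0.004,0],[0,0,0],0]]}}

```text
time_s: 9.3
eef_pos: [0.5875, -0.0179, 0.1961]
tcp_rot: [0.674, 0.739, -0.001, 0.002]
contact_force: [0.9, -17.3, -0.3]
grip_width: 0.503
gripper_force: 8.0
```

>>> {"fn": "servo_tool", "kwargs": {"series": [[[0.003,-0.03,0],[0,0,0],0],[[0.006,-0.07,0],[0,0,0],0],[[0.006,-0.07,0.1],[0,0,0],0],[[0.006,-0.07,0.2],[0,0,0],-1],[[0.006,-0.07,0.3],[0,0,0],-1],[[0.04,-0.2,0.3],[0,0,0],-1],[[0.06,-0.3,0.3],[0,0,0],-1],[[0.07,-0.44,0.3],[0,0,0],-1],[[0.07,-0.44,0.3],[0,0,0],-1],[[0.07,-0.44,0.3],[0,0,0],-1],[[0.07,-0.44,0.3],[0,0,0],-1]]}}

```text
time_s: 10.4
eef_pos: [0.6145, -0.1913, 0.3155]
tcp_rot: [0.675, 0.738, -0.0, -0.001]
contact_force: [0.1, 0.5, -0.2]
grip_width: 0.005
gripper_force: 0.0
```

```bash
python3 - <<'E'
from h import *
s=ctrl.sense();print(s['eef_pos'],s['grip_width'],'g',G(s['eef_pos']))
c=read_camera('top');m,P=parcel(c,(180,290,230,350))
r,Q=rect(c,m,.045);print(r,G(r[:2]/1000),'gauge deg',np.degrees(A))
g=G(Q);print(np.percentile(g,[1,99],axis=0))
cv2.imwrite('pics/t5.png',c['img'])
E
```

```text
[ 0.61454833 -0.19129424  0.31545228] 0.005011081328530286 g [ -34.49702642 -306.0322941 ]
[577.7  52.9  96.9 119.9   5.4] [-49.24839802 -59.51449649] gauge deg 5.156620156177409
[[ -97.43384021 -119.28738208]
 [  -1.04726082    0.40725297]]
```

View pics/t5.png

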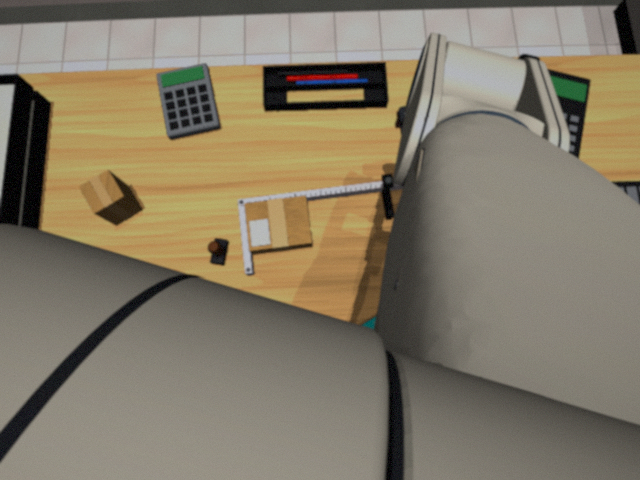

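The top view shows the carton in the corner (px ~(280,222)): gauge (-49.2,-59.5) and about 0.2° off parallel. That x reading leaves little margin, so I'll nudge the long side once more with the closed fist before moving the jaw.

>>> {"fn": "servo_tool", "kwargs": {"series": [[[-0.06,0.12,0],[0,0,0],-1],[[-0.12,0.24,0],[0,0,0],-1],[[-0.18,0.36,0],[0,0,0],-1],[[-0.24,0.48,0],[0,0,0],-1],[[-0.28,0.587,0],[0,0,0],-1],[[-0.28,0.587,0],[0,0,0],-1],[[-0.28,0.587,-0.1],[0,0,0],-1],[[-0.28,0.587,-0.2],[0,0,0],-1],[[-0.28,0.587,-0.25],[0,0,0],-1],[[-0.28,0.587,-0.299],[0,0,0],-1],[[-0.28,0.587,-0.299],[0,0,0],-1],[[-0.28,0.587,-0.299],[0,0,0],-1]]}}

```text
time_s: 11.65
eef_pos: [0.503, 0.0434, 0.1964]
tcp_rot: [0.674, 0.739, -0.0, -0.0]
contact_force: [0.7, 0.4, 0.7]
grip_width: 0.004
gripper_force: 0.0
```

>>> {"fn": "servo_tool", "kwargs": {"series": [[[0.01,0.001,0],[0,0,0],-1],[[0.02,0.0018,0],[0,0,0],-1],[[0.025,0.0022,0],[0,0,0],-1],[[0.03,0.0027,0],[0,0,0],-1],[[0.034,0.003,0],[0,0,0],-1],[[0.034,0.003,0],[0,0,0],-1]]}}

```text
time_s: 12.25
eef_pos: [0.5168, 0.0442, 0.1964]
tcp_rot: [0.675, 0.738, 0.0, 0.0]
contact_force: [0.5, 0.6, -0.2]
grip_width: 0.008
gripper_force: 0.0
```

>>> {"fn": "servo_tool", "kwargs": {"series": [[[0.0025,0.0002,0],[0,0,0],-1],[[0.005,0.0004,0],[0,0,0],-1],[[0.005,0.0004,0],[0,0,0],-1]]}}

```text
time_s: 12.55
eef_pos: [0.5187, 0.0444, 0.1962]
tcp_rot: [0.675, 0.738, -0.0, -0.0]
contact_force: [0.3, 0.5, 0.7]
grip_width: 0.004
gripper_force: 0.0
```

>>> {"fn": "servo_tool", "kwargs": {"series": [[[0.0025,0.0002,0],[0,0,0],-1],[[0.005,0.0004,0],[0,0,0],-1],[[0.005,0.0004,0],[0,0,0],-1]]}}

```text
time_s: 12.85
eef_pos: [0.5207, 0.0446, 0.1963]
tcp_rot: [0.675, 0.738, 0.0, 0.0]
contact_force: [-0.0, -0.3, -0.8]
grip_width: 0.008
gripper_force: 0.0
```

>>> {"fn": "servo_tool", "kwargs": {"series": [[[0.0025,0.0002,0],[0,0,0],-1],[[0.005,0.0004,0],[0,0,0],-1],[[0.005,0.0004,0],[0,0,0],-1]]}}

```text
time_s: 13.15
eef_pos: [0.5225, 0.0447, 0.1962]
tcp_rot: [0.675, 0.738, -0.0, -0.0]
contact_force: [-0.7, -0.1, 0.6]
grip_width: 0.003
gripper_force: 0.4
```

>>> {"fn": "servo_tool", "kwargs": {"series": [[[0.0025,0.0002,0],[0,0,0],-1],[[0.004,0.0004,0],[0,0,0],-1],[[0.004,0.0004,0],[0,0,0],-1]]}}

```text
time_s: 13.45
eef_pos: [0.5231, 0.0448, 0.1962]
tcp_rot: [0.674, 0.738, -0.001, -0.001]
contact_force: [-6.4, -1.4, 5.5]
grip_width: 0.003
gripper_force: 3.3
```

>>> {"fn": "servo_tool", "kwargs": {"series": [[[0.0025,0.0002,0],[0,0,0],-1],[[0.004,0.0004,0],[0,0,0],-1],[[0.004,0.0004,0],[0,0,0],-1]]}}

```text
time_s: 13.75
eef_pos: [0.5236, 0.0448, 0.1961]
tcp_rot: [0.674, 0.738, -0.002, -0.002]
contact_force: [-10.1, -1.6, 11.4]
grip_width: 0.006
gripper_force: 6.0
```

>>> {"fn": "servo_tool", "kwargs": {"series": [[[-0.03,-0.0027,0],[0,0,0],-1],[[-0.06,-0.005,0],[0,0,0],-1],[[-0.06,-0.005,0.1],[0,0,0],-1],[[-0.06,-0.005,0.2],[0,0,0],-1],[[-0.06,-0.005,0.28],[0,0,0],-1],[[0.0,-0.1,0.28],[0,0,0],-1],[[0.06,-0.2,0.28],[0,0,0],-1],[[0.12,-0.3,0.28],[0,0,0],-1],[[0.18,-0.4,0.28],[0,0,0],-1],[[0.233,-0.5,0.28],[0,0,0],-1],[[0.233,-0.6,0.28],[0,0,0],-1],[[0.233,-0.6,0.28],[0,0,0],-1]]}}

```text
time_s: 14.95
eef_pos: [0.6189, -0.1991, 0.308]
tcp_rot: [0.676, 0.737, -0.0, 0.001]
contact_force: [-1.0, -0.1, 0.0]
grip_width: 0.0
gripper_force: 0.0
```

```bash
python3 - <<'E'
from h import *
s=ctrl.sense();print(s['eef_pos'],s['grip_width'],'g',G(s['eef_pos']))
c=read_camera('top');m,P=parcel(c,(180,290,230,350))
r,Q=rect(c,m,.045);print(r,G(r[:2]/1000))
j=np.zeros((480,640),bool); j[165:222,375:400]=1
j&=(c['img'].max(2)<80)&(P[...,2]>.03)&(P[...,2]<.05)
print('jaw g',np.percentile(G(onplane(c,np.argwhere(j)[:,::-1],.04)),[2,50,98],axis=0))
d=read_camera('side');cv2.imwrite('pics/s6.png',cv2.resize(d['img'][120:320,240:520],None,fx=2,fy=2))
E
```

```text
[ 0.61885486 -0.19909576  0.30796058] 0.00020578035071310276 g [ -30.90911644 -314.18930338]
[577.9  53.   97.1 119.8   5.5] [-49.04021962 -59.43287693]
jaw g [[ -60.99162924 -296.43291165]
 [ -13.78676022 -279.36723973]
 [  21.15873865 -270.88986464]]
```

View pics/s6.png

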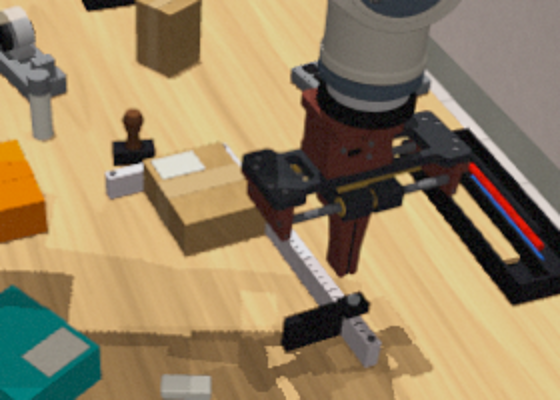

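The jaw's back is clear in front of the hovering fist (crop px ~(325,320)), and the carton stays in the corner. Next I descend and push the jaw.

>>> {"fn": "servo_tool", "kwargs": {"series": [[[0,0,-0.1],[0,0,0],-1],[[0,0,-0.2],[0,0,0],-1],[[0,0,-0.25],[0,0,0],-1],[[0,0,-0.28],[0,0,0],-1],[[0,0,-0.28],[0,0,0],-1],[[0,0,-0.28],[0,0,0],-1]]}}

```text
time_s: 15.65
eef_pos: [0.6194, -0.1943, 0.1971]
tcp_rot: [0.674, 0.739, 0.0, 0.0]
contact_force: [0.6, -0.3, 0.1]
grip_width: 0.011
gripper_force: 0.0
```

>>> {"fn": "servo_tool", "kwargs": {"series": [[[-0.0014,0.015,0],[0,0,0],-1],[[-0.0027,0.03,0],[0,0,0],-1],[[-0.0045,0.05,0],[0,0,0],-1],[[-0.0068,0.075,0],[0,0,0],-1],[[-0.009,0.1,0],[0,0,0],-1],[[-0.0113,0.125,0],[0,0,0],-1],[[-0.0135,0.15,0],[0,0,0],-1],[[-0.016,0.175,0],[0,0,0],-1],[[-0.018,0.2,0],[0,0,0],-1],[[-0.02,0.225,0],[0,0,0],-1],[[-0.0225,0.25,0],[0,0,0],-1],[[-0.0248,0.275,0],[0,0,0],-1]]}}

```text
time_s: 16.85
eef_pos: [0.6088, -0.0841, 0.1962]
tcp_rot: [0.675, 0.738, -0.0, -0.0]
contact_force: [-0.4, -1.6, 1.2]
grip_width: 0.004
gripper_force: 0.9
```

>>> {"fn": "servo_tool", "kwargs": {"series": [[[-0.0022,0.025,0],[0,0,0],-1],[[-0.0045,0.05,0],[0,0,0],-1],[[-0.0068,0.075,0],[0,0,0],-1],[[-0.0085,0.095,0],[0,0,0],-1],[[-0.01,0.11,0],[0,0,0],-1],[[-0.011,0.122,0],[0,0,0],-1],[[-0.0118,0.131,0],[0,0,0],-1],[[-0.0122,0.136,0],[0,0,0],-1],[[-0.0122,0.136,0],[0,0,0],-1]]}}

```text
time_s: 17.75
eef_pos: [0.6043, -0.0303, 0.1963]
tcp_rot: [0.675, 0.738, 0.0, 0.0]
contact_force: [0.5, 0.5, -0.4]
grip_width: 0.001
gripper_force: 0.0
```

```bash
python3 - <<'E'
from h import *
s=ctrl.sense();print(s['eef_pos'],'g',G(s['eef_pos']),s['contact_force'])
E
```

```text
[ 0.60433847 -0.03034438  0.19633554] g [ -30.19962369 -144.81619379] [ 0.4537039   0.45580594 -0.35608143]
```

>>> {"fn": "servo_tool", "kwargs": {"series": [[[-0.0002,0.0025,0],[0,0,0],-1],[[-0.0004,0.005,0],[0,0,0],-1],[[-0.0004,0.005,0],[0,0,0],-1]]}}

```text
time_s: 18.05
eef_pos: [0.6043, -0.0289, 0.1964]
tcp_rot: [0.675, 0.738, 0.0, 0.0]
contact_force: [1.0, -3.7, -0.9]
grip_width: 0.009
gripper_force: 1.6
```

>>> {"fn": "servo_tool", "kwargs": {"series": [[[-0.0001,0.0015,0],[0,0,0],-1],[[-0.0002,0.0025,0],[0,0,0],-1],[[-0.0002,0.0025,0],[0,0,0],-1]]}}

```text
time_s: 18.35
eef_pos: [0.6043, -0.0286, 0.1964]
tcp_rot: [0.674, 0.738, -0.0, 0.001]
contact_force: [0.1, -8.5, -0.6]
grip_width: 0.007
gripper_force: 4.4
```

The force is rising at the expected place: the jaw is touching. I'll back off and verify.

>>> {"fn": "servo_tool", "kwargs": {"series": [[[0.003,-0.03,0],[0,0,0],-1],[[0.006,-0.07,0],[0,0,0],-1],[[0.006,-0.07,0.1],[0,0,0],-1],[[0.006,-0.07,0.2],[0,0,0],-1],[[0.006,-0.07,0.3],[0,0,0],-1],[[0.006,-0.19,0.3],[0,0,0],-1],[[0.006,-0.31,0.3],[0,0,0],-1],[[0.006,-0.43,0.3],[0,0,0],-1],[[0.006,-0.5,0.3],[0,0,0],-1],[[0.006,-0.5,0.3],[0,0,0],-1],[[0.006,-0.5,0.3],[0,0,0],-1]]}}

```text
time_s: 19.45
eef_pos: [0.6059, -0.2286, 0.316]
tcp_rot: [0.675, 0.738, 0.0, -0.0]
contact_force: [-0.2, -0.0, -0.2]
grip_width: 0.005
gripper_force: 0.0
```

```bash
python3 - <<'E'
from h import *
c=read_camera('top');P=cloud(c)
dark=c['img'].max(2)<80
m,_=parcel(c,(180,290,230,350)); hsv=cv2.cvtColor(c['img'],cv2.COLOR_BGR2HSV)
m=m&(~dark)
m=cv2.morphologyEx(m.astype(np.uint8),cv2.MORPH_OPEN,np.ones((5,5)))
r,Q=rect(c,m,.045);print(r,G(r[:2]/1000))
j=np.zeros((480,640),bool); j[165:240,290:345]=1
j&=dark&(P[...,2]>.03)&(P[...,2]<.05)
print('jaw g',np.percentile(G(onplane(c,np.argwhere(j)[:,::-1],.04)),[2,50,98],axis=0))
cv2.imwrite('pics/t7.png',cv2.resize(c['img'][150:300,200:400],None,fx=3,fy=3))
E
```

```text
[577.8  52.2  97.4 121.5   5.5] [-49.21171773 -60.22065126]
jaw g [[ -62.65634761 -136.86327321]
 [ -21.59913308 -126.30102835]
 [  19.4365088  -121.12974138]]
```

View pics/t7.png

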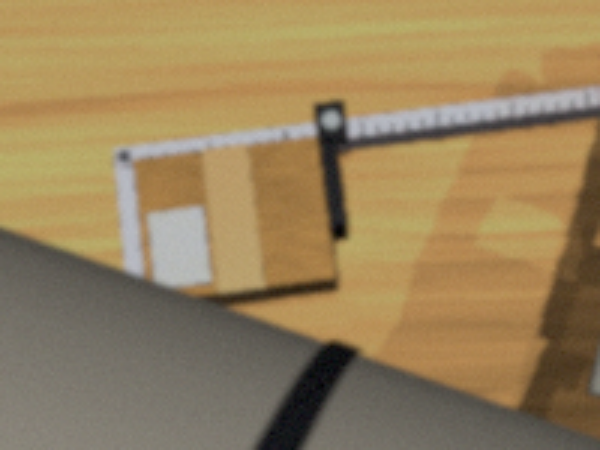

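The carton is flush in the corner (crop px (235,220)), and the jaw at (333,180) touches its free end. I'm handing in.

```bash
python3 -c "
from workcell import ctrl
print(ctrl.close_job())"
```

```text
the job is handed in; nothing more can be done
None
```

I handed the job in at about 19.5 s with the carton seated against both fences and the jaw touching its free end, as the last top view and contact forces showed; `close_job` gave no verdict, and I did not re-measure the bystanders.

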